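Drive the seized bush out of a gearbox housing with a drift

ROBOT

A 6-joint arm with a two-finger parallel gripper is mounted at the origin on the work surface. World frame = base frame: x ahead of the robot, y to its left, z up, the work surface at z = 0. Lengths are in mm, angles in rad, forces in N, time in s.
With the tool pointing down it reaches from about 350 to 875 mm from the base axis. Payload 4.2 kg.
Tool frame: the origin (TCP) lies midway between the tips of the shut fingers; the grasp point (between the pads) lies 19 mm behind it; z points along the fingers, y is the line along which they close (so a half turn about z gives the same grasp; the last joint's range is limited). The gripper opens to 85 mm and grips with 20 to 120 N. Pads are 22 mm wide; open, the fingers measure 114 mm over their backs; the gripper's body (76 mm by 85 mm) begins 54 mm behind the grasp point. The pads swing forward as they close: fully open they stand 13 mm farther back than shut.
Start: joints at [-0.93, 0.385, 0.008, 0, -1.194, -0.259], TCP at [232.883, -579.97, 231.312] pointing down, gripper open.
Joint ranges: [-3.14, 3.14], [-1.21, 2.06], [-1.07, 1.41], [-3.16, 2.05], [-2.99, -0.16], [-3.1, 3.1]. Speed limits (rad/s): [2.79, 2.79, 3.14, 3.14, 3.14, 3.14].

INTERFACE

Orientations are given as a unit quaternion [x, y, z, w].
In Python, from bench import read_state, get_image, job_done gives the robot as it stands.
- The arm moves only by the tool servo_tool, never from a script. Its arguments are lists of equal length, an entry for each row: "rotation": the turn, a rotation vector about the world's x, y, z scaled (see below), a list of three; "slide": the shift along the world's x, y, z scaled (see below), a list of three; "grip": the opening, from -1 (shut) to 1 (fully open). In form: {"rotation": [[rx, ry, rz], ...], "slide": [[tx, ty, tz], ...], "grip": [grip, ...]}. A call has 1 to 8 rows; each row is the pose to reach, as a shift and turn from the pose commanded when the call began, turning the shorter way round; what a row does not reach only later rows make up. The controller multiplies each number of a shift by 0.2 m and each number of a turn by 360 degrees. A row lasts 1/8 s, in which the tool goes at most 62.5 mm and 10.7 degrees, less where a joint would pass 70% of its speed; a pose out of reach is approached as far as the arm can. A call with a number of a shift or a turn outside -1 to 1 is refused whole. A call with a gripper value outside its range is refused whole. The fingers move at their own pace and stop on an object; the grip force is fixed at half the most. Time passes only in rows, so rows that repeat a pose let the fingers close. It gives the time, the measured TCP pose, the force, the opening and the grip force at its end, in the units of the state.
- read_state(): the state, without advancing time (a new reading comes with each control period).
- get_image(name): name is "scene" or "top" or "wrist"; returns a dict with "image" (420x560x3 uint8, red, green, blue), "depth" (420x560 float32, mm along the optical axis (not along the pixel's ray), 0 where there is no reading), "camera_matrix" (3x3 intrinsics, pixels), "rvec" (rotation vector, rad) and "tvec" (3), from world to camera coordinates, as OpenCV has them; the wrist camera has in their place "hand_eye" (4x4, takes a point from camera to tool coordinates, whose origin is the TCP and whose axes are the flange's). Camera axes: x right, y down, z forward; pixel columns grow to the right and rows downward; lengths in mm; the calibration is good to about 2 mm. A picture is of the moment at which its call begins: read the wrist's pose just before it.
- job_done(): hands the job in; it is judged then, once.
The state is a dict: "clock": time; "joints": joint angles; "joint_vel": joint speeds; "joint_efforts": joint torques, N m; "position": TCP position; "ee_rot": TCP orientation; "contact_force": force on the tool from outside, world axes, zero at the start; "wrist_torque": the same for the moment, N m; "gripper_width": finger opening in mm; "grasp_force": force on a finger pad.
Only numpy, scipy, OpenCV 4.12 (cv2) and the standard library are available. Lean on these libraries where they do the work, as an engineer would, in place of code of your own. Each camera call takes 0.05 s, during which the arm holds its last target. There are 200 camera calls.

TASK

Take the red-handled drift from its wooden holder, find the hole in the grey end cap of the gearbox housing with its tip, and drive the stuck brass bush down and out into the dish below. Feel your way gently: never lean on the housing or the bush with more than about 25 N (2.5 kg). Then stand the drift back in its holder, let go, and leave the other things on the bench where they are.

Things in the scene. Friction and masses are not known exactly. Their poses are not given: they have to be found in the camera images.
- rig: press-out rig fixed to the bench: blue and dark steel bridge, 120 x 130 mm, carrying a square aluminium gearbox housing (70 x 70 mm, from 60 to 88 mm above the origin) with a round grey end cap on top. Its 27 mm bore lies on the rig's z axis, is covered by the cap and is open below. Origin: centre of the underside, on the bench; z up.
- rig_cap (a point): point on the rig's axis level with the top of the round grey cap, 98 mm above the bench. Cap: 54 mm wide, 10 mm thick, flat, one 11 mm through hole in its middle, three low screw heads 20 mm from the hole. It is clamped off-centre: its hole lies 6.5 mm from this point, in any direction, different each time. No reading tells it: feel for it or look from above. It does not shift when pushed.
- rig_dish (a point): middle of the rubber floor of the dish under the housing, 9 mm above the bench; the dish is 112 x 106 mm inside, with a rim 24 mm above the bench, and is open to the front and back above that
- bush: seized brass bush, a cylinder 26 mm wide and 26 mm long, 110 g, closed flat end up, in the housing's bore. Origin: centre of its underside, at the start 55 to 59 mm above the bench, so its top is 13 to 17 mm below the cap's top. Friction (about 5 to 17 N) holds it until its top is pushed below about 70 mm above the bench; then it drops into the dish.
- holder: wooden holder block, 70 x 70 mm and 60 mm high, fixed to the bench. Origin: centre of its underside; z up. In the middle of its top a round vertical through hole 13 mm wide with a 3 mm chamfer.
- drift: drift: steel shank 8 mm in diameter, 50 mm long, flat-ended, below a red square handle 18 x 18 x 70 mm with a black band near its top; 120 mm in all, 0.12 kg. Origin: centre of the tip; z runs up the shank to the handle, x and y are square to the handle's faces. At the start it stands in the holder, the handle's lower end on the holder's top, its tip 10 mm above the bench.
- drift_grip (a point): point on the axis of the drift's handle, 74 mm above its tip (24 mm above the handle's lower end): grip here, firmly, for a weakly or highly held drift pivots and slips in the fingers
- solder: bystander: blue reel 60 mm in diameter, 38 mm high, standing; origin at the centre of its underside
- spray: bystander: blue can with white cap, 52 mm in diameter, 140 mm high; origin at the centre of its underside
- driver: bystander: screwdriver with yellow handle lying along its x axis; origin under it on the bench
- screws: bystander: clear jar with black cap, 48 mm in diameter, 55 mm high; origin at the centre of its underside
Mind the look-alikes: they are no part of the job. Leave any orange or purple look-alike of the holder alone.

How it is judged (in metres and radians):
On the way, in this order (a step that is already met when the one before it is completed fails the run):
1. the drift's tip is in the cap's hole, at least 5 mm below the cap's top, while the bush is still in the bore (z of drift in the frame of rig between 0.05 and 0.093 m and horizontal distance between drift and rig below 0.012 m and z of bush in the frame of rig above 0.05 m), for 0.1 s.
2. the bush has dropped into the dish while the drift is still in the bore (z of bush in the frame of rig below 0.03 m and z of drift in the frame of rig below 0.085 m and horizontal distance between drift and rig below 0.012 m), for 0.1 s.
At the end, for the whole second after the job is handed in: the bush lies at rest in the dish (its origin less than 30 mm above the rig's underside and within 75 mm of its axis), and the drift stands released and still in the holder, fully down (within 6 mm), within 8 mm of the hole's axis and within 0.12 rad of upright (z of bush in the frame of rig below 0.03 m and horizontal distance between bush and rig below 0.075 m and linear speed of each of bush, drift below 0.03 m/s and horizontal distance between drift and holder below 0.008 m and z of drift in the frame of holder below 0.016 m and angle between drift's own z axis and vertical below 0.12 rad); the robot touches nothing.
It fails at once if the drift presses on the housing or its cap with more than 25 N (contact force between drift and rig above 25 N).
It fails at once if the drift presses on the bush with more than 25 N (contact force between drift and bush above 25 N).
It fails at once if the robot itself leans on the housing with more than 25 N (contact force between any of the fingers, the arm and rig above 25 N).
It fails at once if a bystander is moved more than 25 mm (distance of any of solder, spray, driver, screws from where it was at the start of the episode above 0.025 m).
It also fails if it takes over 72 s, if anything falls off the work surface, if the arm or the gripper's body presses on something with over 40 N, if the wrist force passes 120 N, or if a joint passes its speed limit or range.

## Working session

There is one attempt and no reset: what is moved stays moved. The work goes in short steps, Python scripts to look and compute and a tool call to move; the robot and the scene stay as the last step left them, time stands still between calls to the robot, and variables do not carry over. Pictures are saved under pics/ and viewed, at most 10 in all, crops included, and the job is handed in when it is done.

Besides the shell and the picture viewer there is one more tool, called after ">>>" by a JSON object that holds its "name" and its "arguments". servo_tool: Moves the arm, as the interface text tells. Shifts and turns lie within -1 to 1; 1 stands for 0.2 m of shift or 360 degrees of turn. Its arguments: {"type":"object","properties":{"rotation":{"type":"array","items":{"type":"array","items":{"type":"number","minimum":-1,"maximum":1}}},"slide":{"type":"array","items":{"type":"array","items":{"type":"number","minimum":-1,"maximum":1}}},"grip":{"type":"array","items":{"type":"number"}}},"required":["rotation","slide","grip"]}

```bash
mkdir -p pics; cat > h.py <<'E'
import numpy as np,cv2
from bench import read_state,get_image,job_done
from scipy.spatial.transform import Rotation as R
def grab(n):
    s=read_state(); g=get_image(n)
    if n=="wrist":
        T=np.eye(4);T[:3,:3]=R.from_quat(s["ee_rot"]).as_matrix();T[:3,3]=s["position"]
        g["T"]=T@np.array(g["hand_eye"])
    else:
        M=np.eye(4);M[:3,:3]=cv2.Rodrigues(np.array(g["rvec"],float))[0];M[:3,3]=np.ravel(g["tvec"])
        g["T"]=np.linalg.inv(M)
    return g
def ray(g,uv,z):
    uv=np.atleast_2d(np.asarray(uv,float))
    d=np.c_[uv,np.ones(len(uv))]@np.linalg.inv(g["camera_matrix"]).T@g["T"][:3,:3].T
    o=g["T"][:3,3]; return o+d*((z-o[2])/d[:,2])[:,None]
def cloud(g):
    h,w=g["depth"].shape; u,v=np.meshgrid(np.arange(w),np.arange(h))
    d=g["depth"][...,None]*np.dstack([u,v,np.ones_like(u)])@np.linalg.inv(g["camera_matrix"]).T
    return d@g["T"][:3,:3].T+g["T"][:3,3]
def save(n,im): cv2.imwrite("pics/"+n+".png",cv2.cvtColor(im,cv2.COLOR_RGB2BGR))
E
python3 - <<'E'
from h import *
print(read_state())
a=grab("top");b=grab("scene")
for g in(a,b):print(g["T"].round(2),g["camera_matrix"])
save("top",a["image"]);save("scene",b["image"])
np.savez("top",image=a["image"],depth=a["depth"],T=a["T"],camera_matrix=a["camera_matrix"])
np.savez("scene",image=b["image"],depth=b["depth"],T=b["T"],camera_matrix=b["camera_matrix"])
E
```

```text
{'clock': 0.0, 'joints': array([-9.30395448e-01,  3.85557265e-01,  6.60094021e-03, -5.24256672e-04,
       -1.19399071e+00, -2.58598000e-01]), 'joint_vel': array([ 7.36379898e-04, -1.12408413e-03,  1.49520876e-03,  5.89777650e-04,
        3.38465024e-04,  5.01297796e-05]), 'joint_efforts': array([-7.33172928e-04, -3.92285657e+01,  1.88405514e+01,  4.18616652e+00,
       -4.66080179e-03, -3.16801412e-06]), 'position': array([ 232.66944547, -579.43514765,  230.20766933]), 'ee_rot': array([-1.89648964e-01,  9.81851340e-01,  1.07439488e-03, -2.47823219e-04]), 'contact_force': array([-0.22190924, -1.17714384, -0.3725028 ]), 'wrist_torque': array([0.03676666, 0.02622932, 0.04692983]), 'grasp_force': 0.0, 'gripper_width': 85.4470231425991}
[[ 2.00000e-02 -9.90000e-01  1.50000e-01  3.20590e+02]
 [-1.00000e+00 -2.00000e-02 -2.00000e-02  1.47700e+01]
 [ 2.00000e-02 -1.50000e-01 -9.90000e-01  1.39563e+03]
 [ 0.00000e+00  0.00000e+00  0.00000e+00  1.00000e+00]] [[433.80685798   0.         279.976466  ]
 [  0.         433.80685798 206.21977576]
 [  0.           0.           1.        ]]
[[ 6.50000e-01  4.60000e-01 -6.10000e-01  1.21327e+03]
 [ 7.60000e-01 -3.90000e-01  5.20000e-01 -6.10600e+02]
 [-0.00000e+00 -8.00000e-01 -6.00000e-01  7.97120e+02]
 [ 0.00000e+00  0.00000e+00  0.00000e+00  1.00000e+00]] [[469.09989364   0.         280.47159181]
 [  0.         469.09989364 204.44543258]
 [  0.           0.           1.        ]]
```

View pics/top.png

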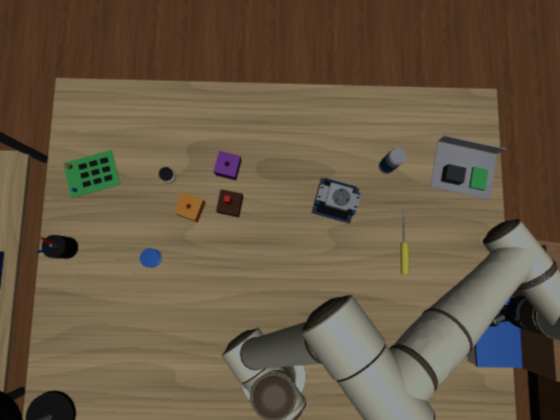

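View pics/scene.png

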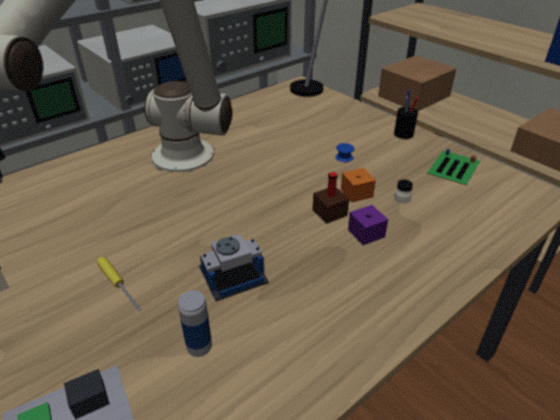

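The top view shows the holder with the red drift at about (230,203), between orange (190,207) and purple (228,165). The rig is at (337,200) with its cap at about (341,197), and the can is at (393,160). The scene view agrees.

```bash
python3 - <<'E'
from h import *
for n in("top","scene"):
    g=dict(np.load(n+".npz"));P=cloud(g);im=g["image"].astype(int)
    hsv=cv2.cvtColor(g["image"],cv2.COLOR_RGB2HSV)
    p=ray(g,[230,203] if n=="top" else [330,203],60)[0];q=ray(g,[341,197] if n=="top" else [228,245],98)[0]
    print(n,p.round(),q.round())
    red=(im[...,0]>110)&(im[...,1]<50)&(im[...,2]<50)&(np.hypot(P[...,0]-p[0],P[...,1]-p[1])<70)
    v,u=np.nonzero(red);print("red",len(u),u.mean(),v.mean(),P[red].mean(0).round(1),"z",P[red][:,2].min().round(),P[red][:,2].max().round())
    for nm,c,lo,hi,r in(("holder",p,50,68,52),("cap",q,93,106,45),("housing",q,82,93,60)):
        m=(P[...,2]>lo)&(P[...,2]<hi)&(np.hypot(P[...,0]-c[0],P[...,1]-c[1])<r)
        S=P[m];rc=cv2.minAreaRect(S[:,:2].astype(np.float32))
        print(nm,len(S),S.mean(0).round(1),"rect",np.round(rc[0],1),np.round(rc[1],1),round(rc[2],1))
    x,y=(337,200) if n=="top" else (235,260)
    x2,y2=(230,200) if n=="top" else (335,200)
    c=[cv2.resize(g["image"][b-36:b+36,a-48:a+48],(400,300),interpolation=cv2.INTER_CUBIC) for a,b in((x,y),(x2,y2))]
    np.save(n+"c.npy",np.hstack(c))
save("crops",np.vstack([np.load("topc.npy"),np.load("scenec.npy")]))
E
```

```text
top [524. 145.  60.] [ 544. -195.   98.]
red 26 226.30769230769232 198.03846153846155 [528.2 149.3 129.1] z 125.0 134.0
holder 447 [525.4 148.8  59.9] rect [527.5 150.4] [71.1 70.9] 80.1
cap 223 [ 544.4 -194.1   98.4] rect [ 544.2 -191.5] [54.5 60.9] 30.2
housing 287 [ 548.  -184.    88.1] rect [ 547.9 -189.1] [70.3 70.5] 74.8
scene [549. 122.  60.] [ 546. -198.   98.]
red 16 332.5 174.0 [530.  144.3 131.5] z 130.0 133.0
holder 373 [539.6 134.8  59.9] rect [532.8 142.1] [68.5 63.9] 81.0
cap 345 [ 547.5 -200.5   99.1] rect [ 544.7 -199.2] [51.6 55.9] 78.9
housing 427 [ 560.6 -195.1   88.7] rect [ 547.  -192.5] [70.9 76.4] 75.3
```

View pics/crops.png

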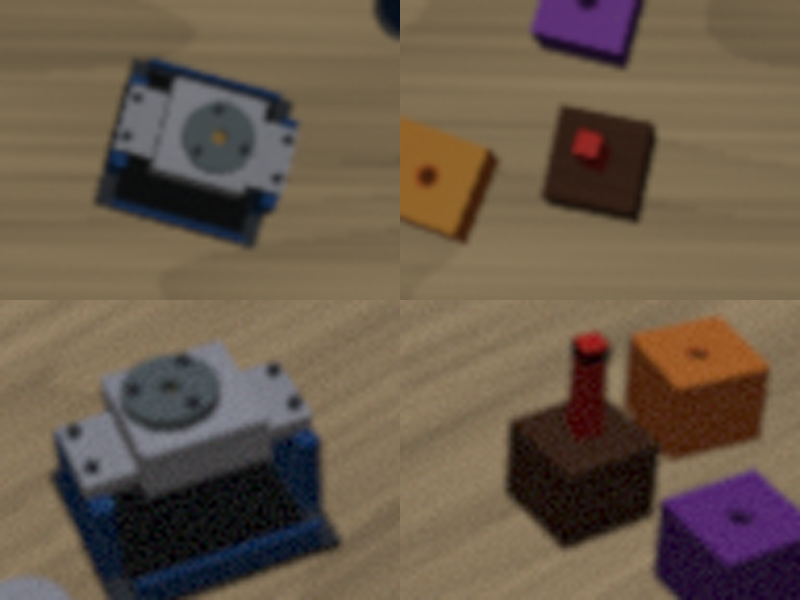

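>>> {"name": "servo_tool", "arguments": {"rotation": [[0,0,-0.03],[0,0,-0.06],[0,0,-0.08],[0,0,-0.08]], "slide": [[0.22,0.25,0.05],[0.45,0.5,0.1],[0.7,0.75,0.15],[0.9,1,0.2]], "grip": [1,1,1,1]}}

```text
clock: 0.6
position: [394.7, -400.8, 266.6]
ee_rot: [0.061, 0.998, 0.0, -0.0]
contact_force: [-0.0, -1.4, 0.1]
gripper_width: 85.6
grasp_force: 0.0
```

>>> {"name": "servo_tool", "arguments": {"rotation": [[0,0,0],[0,0,0],[0,0,0],[0,0,0],[0,0,0],[0,0,0]], "slide": [[0.15,0.25,0.05],[0.3,0.5,0.1],[0.4,0.75,0.15],[0.5,0.9,0.2],[0.5,0.9,0.2],[0.5,0.9,0.2]], "grip": [1,1,1,1,1,1]}}

```text
clock: 1.35
position: [493.3, -222.5, 306.2]
ee_rot: [0.06, 0.998, 0.0, -0.001]
contact_force: [-0.4, 0.3, 0.0]
gripper_width: 85.1
grasp_force: 0.0
```

```bash
python3 - <<'E'
from h import *
s=read_state();print(s["clock"],s["position"],R.from_quat(s["ee_rot"]).as_matrix().round(3).tolist())
g=grab("wrist");print(np.array(g["hand_eye"]).round(2),g["camera_matrix"],g["T"].round(2));save("w1",g["image"])
np.savez("w1",image=g["image"],depth=g["depth"],T=g["T"],camera_matrix=g["camera_matrix"])
E
```

```text
1.35 [ 493.30193476 -222.51391034  306.19195011] [[-0.993, 0.121, -0.001], [0.121, 0.993, 0.0], [0.001, 0.0, -1.0]]
[[  -0.     -0.96   -0.29   74.27]
 [   1.     -0.     -0.      0.35]
 [   0.     -0.29    0.96 -143.16]
 [   0.      0.      0.      1.  ]] [[339.08479353   0.         282.23813391]
 [  0.         339.08479353 213.67838688]
 [  0.           0.           1.        ]] [[ 1.2000e-01  9.5000e-01  2.9000e-01  4.1981e+02]
 [ 9.9000e-01 -1.2000e-01 -4.0000e-02 -2.1327e+02]
 [-0.0000e+00  2.9000e-01 -9.6000e-01  4.4945e+02]
 [ 0.0000e+00  0.0000e+00  0.0000e+00  1.0000e+00]]
```

View pics/w1.png

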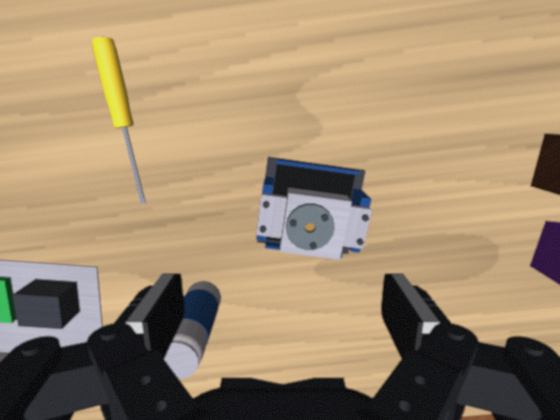

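The wrist view shows the grey cap at (311,227) with the brass visible in its hole at (310,227), and three screw heads around it. The can is clear at lower left, and I'll go closer.

>>> {"name": "servo_tool", "arguments": {"rotation": [[0,0,0],[0,0,0],[0,0,0],[0,0,0],[0,0,0]], "slide": [[0.08,0.05,-0.25],[0.15,0.1,-0.5],[0.2,0.12,-0.65],[0.2,0.12,-0.65],[0.2,0.12,-0.65]], "grip": [1,1,1,1,1]}}

```text
clock: 2.02
position: [534.0, -199.5, 178.1]
ee_rot: [0.061, 0.998, -0.0, 0.001]
contact_force: [0.3, -0.5, -0.4]
gripper_width: 85.4
grasp_force: 0.0
```

```bash
python3 - <<'E'
from h import *
g=grab("wrist");save("w2",g["image"]);P=cloud(g)
np.savez("w2",image=g["image"],depth=g["depth"],T=g["T"],camera_matrix=g["camera_matrix"])
for g in (dict(np.load("w1.npz")),g):
    P=cloud(g);c=[545,-195]
    near=np.hypot(P[...,0]-c[0],P[...,1]-c[1])<45
    z=np.median(P[near&(P[...,2]>94)&(P[...,2]<104)][:,2]);print("capz",z)
    m=(near&(P[...,2]>93.5)).astype(np.uint8)
    k=max(cv2.findContours(m,cv2.RETR_EXTERNAL,cv2.CHAIN_APPROX_NONE)[0],key=cv2.contourArea)
    W=ray(g,k[:,0],98)[:,:2].astype(np.float32);print("cap rim",cv2.fitEllipse(W))
    hsv=cv2.cvtColor(g["image"],cv2.COLOR_RGB2HSV)
    b=near&(hsv[...,1]>100)&(hsv[...,0]>8)&(hsv[...,0]<30)&(P[...,2]>75)
    n,l,st,ce=cv2.connectedComponentsWithStats(b.astype(np.uint8))
    for i in range(1,n):
        if st[i,4]>5:
            kk=np.argwhere(l==i)[:,::-1]
            print("brass",st[i],ce[i],ray(g,ce[i],98)[0].round(1),ray(g,ce[i],83)[0].round(1),P[l==i].mean(0).round(1))
    H=P[near&(P[...,2]>85)&(P[...,2]<91)] if 0 else None
    mh=(np.hypot(P[...,0]-c[0],P[...,1]-c[1])<52)&(P[...,2]>84)
    k=max(cv2.findContours(mh.astype(np.uint8),cv2.RETR_EXTERNAL,cv2.CHAIN_APPROX_NONE)[0],key=cv2.contourArea)
    print("housing",cv2.minAreaRect(ray(g,k[:,0],88)[:,:2].astype(np.float32)))
u,v=[int(t) for t in ce[np.argmax(st[1:,4])+1]]
save("w2c",cv2.resize(g["image"][max(0,v-60):v+60,max(0,u-80):u+80],(800,600),interpolation=cv2.INTER_CUBIC));print(u,v)
E
```

```text
capz 98.34881964581007
cap rim ((544.4434814453125, -197.88092041015625), (52.456912994384766, 52.87899398803711), 109.00732421875)
brass [306 224   9   7  51] [309.74509804 227.01960784] [ 544.5 -198.1   98. ] [ 549.8 -197.4   83. ] [ 549.6 -197.4   83.8]
housing ((547.84814453125, -191.8662872314453), (70.2446517944336, 71.17398071289062), 75.10047149658203)
capz 98.40778731094838
cap rim ((660.47119140625, -196.7272186279297), (139.49400329589844, 266.8475036621094), 177.02491760253906)
brass [279 230  15  12 129] [285.88372093 235.55813953] [ 544.3 -198.    98. ] [ 550.  -198.5   83. ] [ 549.6 -198.5   84. ]
housing ((650.1561279296875, -200.833251953125), (327.29290771484375, 142.483642578125), 83.06951904296875)
285 235
```

View pics/w2c.png

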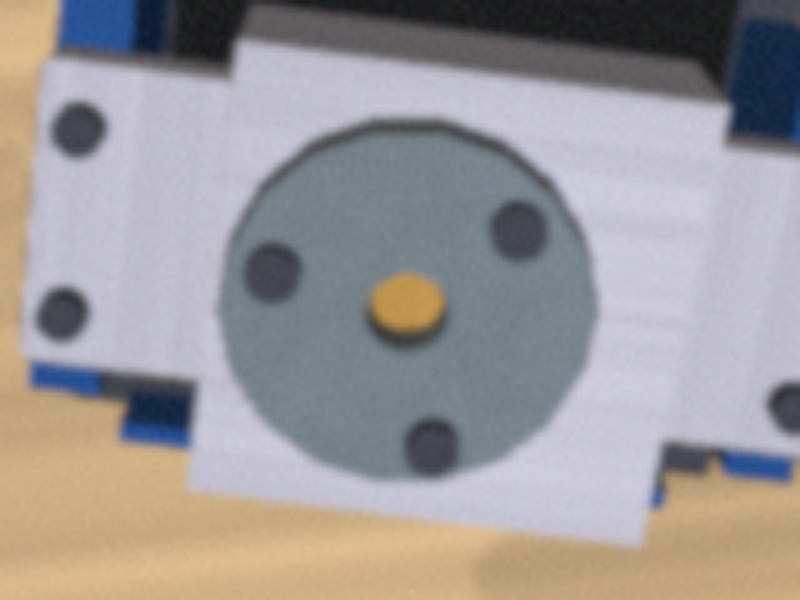

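The close view shows the hole centred at crop (407,310), full px ≈(286.4,237), and screws at crop (272,272), (519,231) and (431,446). Next I'll compute the hole from the screws and hole outline.

```bash
python3 - <<'E'
from h import *
g=dict(np.load("w2.npz"));o=np.array([285-80,235-60])
f=lambda L:o+np.array(L,float)/5-.4
S=ray(g,f([[272,272],[519,231],[431,446]]),99)[:,:2]
A=2*(S[1:]-S[0]);c=np.linalg.solve(A,(S[1:]**2).sum(1)-(S[0]**2).sum());print("screws",S.round(1),c,np.hypot(*(S-c).T))
print("hole",ray(g,f([407,310]),98))
E
```

```text
screws [[ 536.8 -215.9]
 [ 535.  -181.3]
 [ 565.8 -197. ]] [ 545.85060778 -198.06403796] [20.00087548 20.00087548 20.00087548]
hole [[ 545.08185659 -197.99467157   98.        ]]
```

>>> {"name": "servo_tool", "arguments": {"rotation": [[0,0,0],[0,0,0],[0,0,0],[0,0,0],[0,0,0]], "slide": [[0,0.1,0.2],[-0.05,0.35,0.4],[-0.1,0.6,0.5],[-0.15,0.85,0.5],[-0.2,1,0.5]], "grip": [1,1,1,1,1]}}

```text
clock: 2.7
position: [493.6, 3.1, 279.4]
ee_rot: [0.06, 0.998, 0.001, 0.002]
contact_force: [0.0, 0.4, -0.5]
gripper_width: 85.4
grasp_force: 0.0
```

>>> {"name": "servo_tool", "arguments": {"rotation": [[0,0,0],[0,0,0],[0,0,0],[0,0,0],[0,0,0],[0,0,0]], "slide": [[0,0.25,0],[0,0.5,0],[0,0.7,0],[0,0.75,0],[0,0.75,0],[0,0.75,0]], "grip": [1,1,1,1,1,1]}}

```text
clock: 3.45
position: [493.8, 150.4, 277.4]
ee_rot: [0.061, 0.998, 0.0, 0.0]
contact_force: [-0.5, -0.6, -0.4]
gripper_width: 85.2
grasp_force: 0.0
```

```bash
python3 - <<'E'
from h import *
s=read_state();print(s["clock"],s["position"])
g=grab("wrist");save("w3",g["image"]);P=cloud(g);im=g["image"].astype(int)
np.savez("w3",image=g["image"],depth=g["depth"],T=g["T"],camera_matrix=g["camera_matrix"])
near=np.hypot(P[...,0]-527,P[...,1]-150)<50
m=near&(P[...,2]>124)
k=max(cv2.findContours(m.astype(np.uint8),cv2.RETR_EXTERNAL,cv2.CHAIN_APPROX_NONE)[0],key=cv2.contourArea)
print("top z",np.median(P[m][:,2]),cv2.minAreaRect(ray(g,k[:,0],130)[:,:2].astype(np.float32)))
m=near&(P[...,2]>55)&(P[...,2]<66);print("holder",cv2.minAreaRect(P[m][:,:2].astype(np.float32)))
E
```

```text
3.45 [493.77052452 150.42673351 277.41291304]
top z 357.62143370816494 ((714.3676147460938, 123.92265319824219), (190.1781768798828, 56.623897552490234), 82.9770278930664)
holder ((527.80908203125, 147.53489685058594), (70.08138275146484, 70.54692077636719), 80.08275604248047)
```

View pics/w3.png

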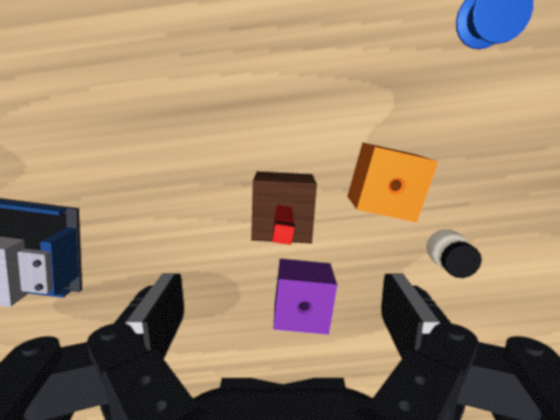

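The wrist view shows the handle top at (284,234) on the brown holder, roughly square to the image. I'll measure its yaw and top centre from the bright red face.

```bash
python3 - <<'E'
from h import *
g=dict(np.load("w3.npz"));im=g["image"].astype(int);P=cloud(g)
reg=np.zeros(im.shape[:2],bool);reg[195:255,255:315]=1
m=reg&(im[...,0]>140)&(im[...,1]<90)&(P[...,2]>123)&(P[...,2]<140)
print(m.sum(),np.median(P[m][:,2]))
k=max(cv2.findContours(m.astype(np.uint8),cv2.RETR_EXTERNAL,cv2.CHAIN_APPROX_NONE)[0],key=cv2.contourArea)
print(cv2.minAreaRect(ray(g,k[:,0],130)[:,:2].astype(np.float32)),P[m].mean(0))
save("w3c",cv2.resize(g["image"][190:250,245:325],(800,600),interpolation=cv2.INTER_CUBIC))
E
```

```text
349 130.3008740313768
((527.3235473632812, 147.28466796875), (18.160680770874023, 17.24587631225586), 73.6436767578125) [527.16375031 147.25726965 130.18609847]
```

View pics/w3c.png

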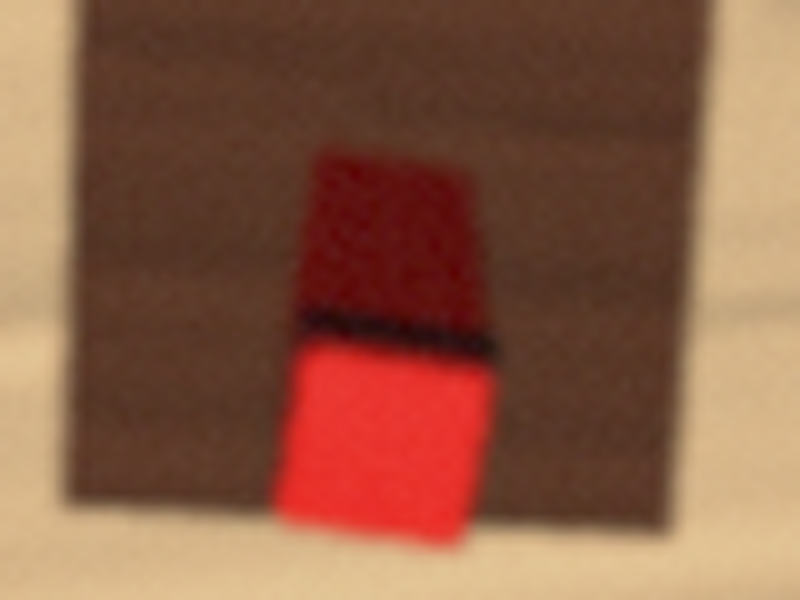

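>>> {"name": "servo_tool", "arguments": {"rotation": [[0,0,-0.013],[0,0,-0.026],[0,0,-0.026],[0,0,-0.026],[0,0,-0.026]], "slide": [[0.08,0,-0.2],[0.165,-0.015,-0.4],[0.1675,-0.0155,-0.5],[0.1675,-0.0155,-0.5],[0.1675,-0.0155,-0.5]], "grip": [1,1,1,1,1]}}

```text
clock: 4.12
position: [528.0, 148.2, 178.1]
ee_rot: [0.142, 0.99, 0.0, 0.001]
contact_force: [-0.4, 0.6, 0.7]
gripper_width: 85.4
grasp_force: 0.0
```

```bash
python3 - <<'E'
from h import *
s=read_state();print(s["clock"],s["position"],R.from_quat(s["ee_rot"]).as_matrix()[:,1],s["contact_force"])
g=grab("wrist");P=cloud(g);im=g["image"].astype(int)
m=(im[...,0]>130)&(im[...,1]<90)&(P[...,2]>123)&(P[...,2]<140)&(np.hypot(P[...,0]-527,P[...,1]-148)<25)
k=max(cv2.findContours(m.astype(np.uint8),cv2.RETR_EXTERNAL,cv2.CHAIN_APPROX_NONE)[0],key=cv2.contourArea)
print(cv2.minAreaRect(ray(g,k[:,0],130)[:,:2].astype(np.float32)),P[m].mean(0))
m=(np.hypot(P[...,0]-527,P[...,1]-148)<52)&(P[...,2]>55)&(P[...,2]<66);print("holder",cv2.minAreaRect(P[m][:,:2].astype(np.float32)))
E
```

```text
4.125 [527.99380704 148.16786598 178.08738925] [0.28078012 0.95977137 0.00120099] [-0.41113343  0.58418054  0.73570035]
((527.6561279296875, 147.54373168945312), (17.648773193359375, 17.42812156677246), 73.66910552978516) [527.21422747 147.6079192  130.32150198]
holder ((528.1614379882812, 147.35704040527344), (70.186767578125, 70.70972442626953), 80.2140121459961)
```

>>> {"name": "servo_tool", "arguments": {"rotation": [[0,0,0],[0,0,0],[0,0,0],[0,0,0],[0,0,0],[0,0,0],[0,0,0],[0,0,0]], "slide": [[-0.002,-0.003,-0.12],[-0.002,-0.003,-0.24],[-0.002,-0.003,-0.36],[-0.002,-0.003,-0.46],[-0.002,-0.003,-0.53],[-0.002,-0.003,-0.555],[-0.002,-0.003,-0.555],[-0.002,-0.003,-0.555]], "grip": [1,1,1,1,1,1,0.3,-0.3]}}

```text
clock: 5.18
position: [527.4, 148.1, 66.7]
ee_rot: [0.142, 0.99, 0.001, 0.001]
contact_force: [-0.2, -0.1, -0.5]
gripper_width: 51.6
grasp_force: 0.0
```

>>> {"name": "servo_tool", "arguments": {"rotation": [[0,0,0],[0,0,0],[0,0,0],[0,0,0],[0,0,0],[0,0,0]], "slide": [[0,0,0],[0,0,0],[0,0,0],[0,0,0],[0,0,0],[0,0,0]], "grip": [-1,-1,-1,-1,-1,-1]}}

```text
clock: 5.92
position: [527.2, 148.0, 66.3]
ee_rot: [0.141, 0.99, 0.0, 0.0]
contact_force: [-0.6, -0.4, 4.4]
gripper_width: 17.6
grasp_force: 59.1
```

>>> {"name": "servo_tool", "arguments": {"rotation": [[0,0,0],[0,0,0],[0,0,0],[0,0,0],[0,0,0],[0,0,0],[0,0,0]], "slide": [[0,0,0.05],[0,0,0.15],[0,0,0.25],[0,0,0.4],[0,0,0.55],[0,0,0.65],[0,0,0.65]], "grip": [-1,-1,-1,-1,-1,-1,-1]}}

```text
clock: 6.8
position: [527.3, 148.2, 197.1]
ee_rot: [0.142, 0.99, 0.001, 0.001]
contact_force: [-0.3, -0.3, -1.6]
gripper_width: 17.3
grasp_force: 58.5
```

>>> {"name": "servo_tool", "arguments": {"rotation": [[0,0,0],[0,0,0],[0,0,0],[0,0,0],[0,0,0],[0,0,0]], "slide": [[0,-0.1,0],[0,-0.27,0],[0,-0.47,0],[0,-0.67,0],[0,-0.87,0],[0,-1,0]], "grip": [-1,-1,-1,-1,-1,-1]}}

```text
clock: 7.55
position: [525.3, -54.7, 194.2]
ee_rot: [0.143, 0.99, -0.0, -0.002]
contact_force: [0.8, 0.6, -1.1]
gripper_width: 17.6
grasp_force: 58.7
```

>>> {"name": "servo_tool", "arguments": {"rotation": [[0,0,0],[0,0,0],[0,0,0],[0,0,0],[0,0,0],[0,0,0],[0,0,0]], "slide": [[0.03,-0.2,0],[0.06,-0.4,-0.05],[0.08,-0.6,-0.1],[0.09,-0.7,-0.12],[0.09,-0.73,-0.12],[0.09,-0.73,-0.12],[0.09,-0.73,-0.12]], "grip": [-1,-1,-1,-1,-1,-1,-1]}}

```text
clock: 8.43
position: [545.0, -197.2, 172.2]
ee_rot: [0.141, 0.99, 0.0, 0.0]
contact_force: [0.1, -0.9, -0.7]
gripper_width: 17.7
grasp_force: 58.7
```

```bash
python3 - <<'E'
from h import *
s=read_state();print(s["clock"],s["position"],s["contact_force"],s["wrist_torque"],s["gripper_width"])
a=grab("wrist")
np.savez("w4",image=a["image"],depth=a["depth"],T=a["T"],camera_matrix=a["camera_matrix"])
b=grab("scene");np.savez("s4",image=b["image"],depth=b["depth"],T=b["T"],camera_matrix=b["camera_matrix"])
save("w4",np.hstack([cv2.resize(a["image"][150:330,180:420],(480,360)),cv2.resize(b["image"][150:300,170:300],(312,360))]))
E
```

```text
8.425 [ 544.98892899 -197.24482025  172.21916719] [ 0.14557411 -0.88938165 -0.70767709] [ 0.04550649  0.01854164 -0.04843049] 17.711259751692985
```

View pics/w4.png

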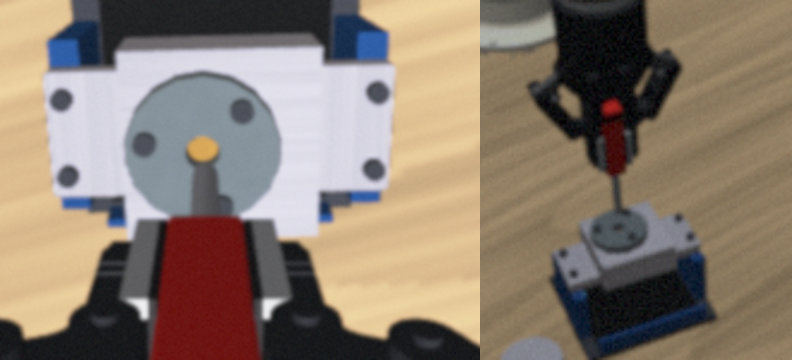

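In this view the tip is just short of the hole, at px ≈(282,232), with the hole at ≈(281.5,225). Laterally they line up.

```bash
python3 - <<'E'
from h import *
g=dict(np.load("w4.npz"))
f=lambda L:np.array([180,150])+np.array(L,float)/2-.25
print("tip far edge/left/right",ray(g,f([[204,162],[191,172],[217,172]]),115.9).round(1)[:,:2])
print("hole l/r/top",ray(g,f([[187,152],[219,152],[203,137]]),98).round(1)[:,:2])
print("screws",ray(g,f([[143,144],[241,111]]),99).round(1)[:,:2])
# row profiles around tip
im=g["image"].astype(int)
for v in range(216,240,2): print(v,[tuple(im[v,u]) for u in (278,282,286)])
P=cloud(g)
for v in range(226,254,4): print(v,P[v,282].round(1), P[v,277:288,2].round(0))
E
```

```text
tip far edge/left/right [[ 542.8 -196.6]
 [ 544.8 -201.4]
 [ 547.1 -193.6]]
hole l/r/top [[ 543.9 -202.9]
 [ 547.  -192.5]
 [ 540.3 -196.2]]
screws [[ 536.8 -216.2]
 [ 534.9 -181.5]]
216 [(np.int64(134), np.int64(147), np.int64(157)), (np.int64(138), np.int64(150), np.int64(159)), (np.int64(136), np.int64(149), np.int64(157))]
218 [(np.int64(173), np.int64(158), np.int64(137)), (np.int64(186), np.int64(160), np.int64(125)), (np.int64(140), np.int64(148), np.int64(152))]
220 [(np.int64(210), np.int64(164), np.int64(91)), (np.int64(215), np.int64(165), np.int64(87)), (np.int64(191), np.int64(158), np.int64(115))]
222 [(np.int64(216), np.int64(168), np.int64(88)), (np.int64(218), np.int64(170), np.int64(91)), (np.int64(220), np.int64(172), np.int64(94))]
224 [(np.int64(218), np.int64(170), np.int64(91)), (np.int64(215), np.int64(167), np.int64(87)), (np.int64(222), np.int64(173), np.int64(91))]
226 [(np.int64(215), np.int64(166), np.int64(86)), (np.int64(218), np.int64(169), np.int64(89)), (np.int64(216), np.int64(167), np.int64(89))]
228 [(np.int64(210), np.int64(164), np.int64(88)), (
[... 648 characters left out ...]
8 [(np.int64(92), np.int64(93), np.int64(95)), (np.int64(89), np.int64(87), np.int64(92)), (np.int64(76), np.int64(75), np.int64(78))]
226 [ 550.5 -198.7   83.7] [82. 84. 82. 83. 83. 84. 83. 82. 83. 83. 83.]
230 [ 550.9 -198.8   91.2] [93. 91. 91. 90. 90. 91. 91. 92. 92. 95. 96.]
234 [ 542.7 -196.4  122. ] [118. 118. 122. 122. 122. 122. 122. 122. 122. 121. 119.]
238 [ 542.9 -196.4  128.3] [124. 127. 129. 128. 128. 128. 130. 128. 129. 128. 126.]
242 [ 542.6 -196.3  135.5] [131. 134. 134. 136. 134. 135. 135. 134. 134. 134. 133.]
246 [ 542.5 -196.3  141.5] [138. 139. 141. 141. 141. 142. 142. 141. 140. 140. 139.]
250 [ 542.6 -196.3  147. ] [144. 144. 147. 146. 147. 147. 146. 146. 146. 146. 146.]
```

>>> {"name": "servo_tool", "arguments": {"rotation": [[0,0,0],[0,0,0],[0,0,0],[0,0,0],[0,0,0]], "slide": [[-0.003,-0.0015,-0.02],[-0.003,-0.0015,-0.04],[-0.003,-0.0015,-0.06],[-0.003,-0.0015,-0.07],[-0.003,-0.0015,-0.07]], "grip": [-1,-1,-1,-1,-1]}}

```text
clock: 9.15
position: [544.2, -198.5, 157.5]
ee_rot: [0.142, 0.99, -0.0, -0.0]
contact_force: [-0.0, -0.2, -1.7]
gripper_width: 17.4
grasp_force: 58.7
```

>>> {"name": "servo_tool", "arguments": {"rotation": [[0,0,0],[0,0,0],[0,0,0],[0,0,0],[0,0,0]], "slide": [[0,0,-0.005],[0,0,-0.01],[0,0,-0.015],[0,0,-0.02],[0,0,-0.025]], "grip": [-1,-1,-1,-1,-1]}}

```text
clock: 9.78
position: [544.3, -198.5, 152.8]
ee_rot: [0.142, 0.99, 0.0, 0.0]
contact_force: [-0.3, 0.4, -0.5]
gripper_width: 17.2
grasp_force: 58.7
```

>>> {"name": "servo_tool", "arguments": {"rotation": [[0,0,0],[0,0,0],[0,0,0],[0,0,0]], "slide": [[0,0.002,-0.003],[0,0.003,-0.006],[0,0.003,-0.009],[0,0.003,-0.012]], "grip": [-1,-1,-1,-1]}}

```text
clock: 10.28
position: [544.3, -197.9, 150.4]
ee_rot: [0.142, 0.99, -0.0, 0.0]
contact_force: [-1.0, 0.2, -1.3]
gripper_width: 17.4
grasp_force: 58.7
```

>>> {"name": "servo_tool", "arguments": {"rotation": [[0,0,0],[0,0,0],[0,0,0],[0,0,0]], "slide": [[0,0,-0.005],[0,0,-0.01],[0,0,-0.015],[0,0,-0.02]], "grip": [-1,-1,-1,-1]}}

```text
clock: 10.78
position: [544.2, -197.9, 146.3]
ee_rot: [0.142, 0.99, -0.0, -0.0]
contact_force: [-0.1, 0.6, -1.4]
gripper_width: 17.4
grasp_force: 58.7
```

>>> {"name": "servo_tool", "arguments": {"rotation": [[0,0,0],[0,0,0],[0,0,0],[0,0,0],[0,0,0],[0,0,0]], "slide": [[0,0,-0.004],[0,0,-0.008],[0,0,-0.012],[0,0,-0.016],[0,0,-0.02],[0,0,-0.024]], "grip": [-1,-1,-1,-1,-1,-1]}}

```text
clock: 11.52
position: [544.3, -197.9, 141.6]
ee_rot: [0.142, 0.99, 0.0, -0.0]
contact_force: [1.0, -0.2, -1.4]
gripper_width: 17.0
grasp_force: 58.7
```

>>> {"name": "servo_tool", "arguments": {"rotation": [[0,0,0],[0,0,0],[0,0,0]], "slide": [[0,0,-0.003],[0,0,-0.006],[0,0,-0.009]], "grip": [-1,-1,-1]}}

```text
clock: 11.9
position: [544.3, -197.9, 139.8]
ee_rot: [0.142, 0.99, 0.0, -0.0]
contact_force: [0.4, 0.3, -1.0]
gripper_width: 17.1
grasp_force: 58.7
```

>>> {"name": "servo_tool", "arguments": {"rotation": [[0,0,0],[0,0,0],[0,0,0]], "slide": [[0,0,-0.003],[0,0,-0.006],[0,0,-0.009]], "grip": [-1,-1,-1]}}

```text
clock: 12.28
position: [544.5, -198.0, 138.8]
ee_rot: [0.141, 0.99, -0.0, 0.0]
contact_force: [-0.2, 0.8, 4.9]
gripper_width: 17.2
grasp_force: 59.1
```

>>> {"name": "servo_tool", "arguments": {"rotation": [[0,0,0],[0,0,0],[0,0,0]], "slide": [[0,0,-0.002],[0,0,-0.004],[0,0,-0.006]], "grip": [-1,-1,-1]}}

```text
clock: 12.65
position: [544.6, -198.3, 137.9]
ee_rot: [0.141, 0.99, -0.0, 0.001]
contact_force: [-1.1, 0.4, 6.9]
gripper_width: 17.2
grasp_force: 59.6
```

>>> {"name": "servo_tool", "arguments": {"rotation": [[0,0,0],[0,0,0],[0,0,0],[0,0,0]], "slide": [[0,0,-0.002],[0,0,-0.004],[0,0,-0.006],[0,0,-0.008]], "grip": [-1,-1,-1,-1]}}

```text
clock: 13.15
position: [544.6, -198.6, 136.9]
ee_rot: [0.141, 0.99, -0.001, 0.001]
contact_force: [-3.0, 0.0, 8.5]
gripper_width: 17.3
grasp_force: 59.9
```

>>> {"name": "servo_tool", "arguments": {"rotation": [[0,0,0],[0,0,0],[0,0,0],[0,0,0]], "slide": [[0,0,-0.002],[0,0,-0.004],[0,0,-0.006],[0,0,-0.008]], "grip": [-1,-1,-1,-1]}}

```text
clock: 13.65
position: [544.6, -198.5, 135.2]
ee_rot: [0.141, 0.99, -0.001, 0.001]
contact_force: [-2.0, -0.0, 7.4]
gripper_width: 17.8
grasp_force: 59.8
```

>>> {"name": "servo_tool", "arguments": {"rotation": [[0,0,0],[0,0,0],[0,0,0],[0,0,0],[0,0,0],[0,0,0]], "slide": [[0,0.001,-0.002],[0,0.001,-0.004],[0,0.001,-0.0065],[0,0.001,-0.009],[0,0.001,-0.0115],[0,0.001,-0.014]], "grip": [-1,-1,-1,-1,-1,-1]}}

```text
clock: 14.4
position: [544.6, -198.4, 132.3]
ee_rot: [0.141, 0.99, -0.001, 0.001]
contact_force: [-2.6, -1.7, 6.8]
gripper_width: 17.4
grasp_force: 59.8
```

>>> {"name": "servo_tool", "arguments": {"rotation": [[0,0,0],[0,0,0],[0,0,0],[0,0,0],[0,0,0],[0,0,0]], "slide": [[0,0,-0.0025],[0,0,-0.005],[0,0,-0.0075],[0,0,-0.01],[0,0,-0.0125],[0,0,-0.015]], "grip": [-1,-1,-1,-1,-1,-1]}}

```text
clock: 15.15
position: [544.4, -198.3, 128.8]
ee_rot: [0.141, 0.99, -0.001, 0.001]
contact_force: [-1.5, -2.1, 4.9]
gripper_width: 17.1
grasp_force: 59.2
```

>>> {"name": "servo_tool", "arguments": {"rotation": [[0,0,0],[0,0,0],[0,0,0],[0,0,0],[0,0,0],[0,0,0]], "slide": [[0,0,-0.0025],[0,0,-0.005],[0,0,-0.0075],[0,0,-0.01],[0,0,-0.0125],[0,0,-0.015]], "grip": [-1,-1,-1,-1,-1,-1]}}

```text
clock: 15.9
position: [544.3, -197.6, 124.7]
ee_rot: [0.142, 0.99, 0.0, -0.0]
contact_force: [-0.7, 0.2, -1.0]
gripper_width: 17.3
grasp_force: 58.6
```

>>> {"name": "servo_tool", "arguments": {"rotation": [[0,0,0],[0,0,0],[0,0,0],[0,0,0],[0,0,0],[0,0,0]], "slide": [[0,0,-0.0025],[0,0,-0.005],[0,0,-0.0075],[0,0,-0.01],[0,0,-0.01],[0,0,-0.01]], "grip": [-1,-1,-1,-1,-1,-1]}}

```text
clock: 16.65
position: [544.3, -197.7, 122.9]
ee_rot: [0.142, 0.99, 0.0, 0.0]
contact_force: [0.2, 1.0, -1.0]
gripper_width: 17.3
grasp_force: 58.6
```

```bash
python3 - <<'E'
from h import *
g=grab("scene");P=cloud(g);hsv=cv2.cvtColor(g["image"],cv2.COLOR_RGB2HSV)
d=np.hypot(P[...,0]-548,P[...,1]+192)
b=(d<70)&(P[...,2]>3)&(P[...,2]<80)&(hsv[...,1]>110)&(hsv[...,0]>10)&(hsv[...,0]<32)
print(b.sum(),P[b].mean(0) if b.any() else 0,P[b][:,2].min() if b.any() else 0,P[b][:,2].max() if b.any() else 0)
save("s5",cv2.resize(g["image"][180:300,160:320],(800,600),interpolation=cv2.INTER_CUBIC))
E
```

```text
96 [ 556.93009681 -196.81846577   21.04066197] 7.861216316299192 36.43313067034501
```

View pics/s5.png

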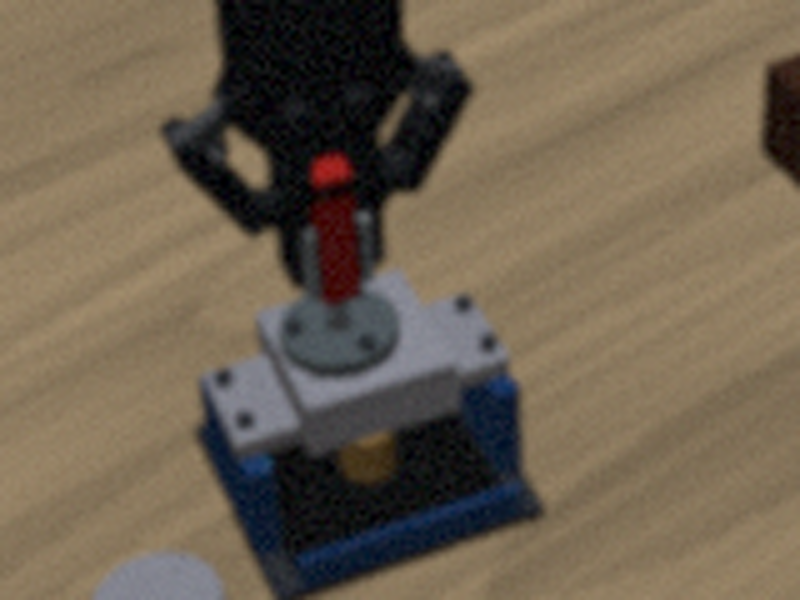

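The scene view shows the bush standing in the dish at about (365,455) in the crop, so the drift can come out and go back.

>>> {"name": "servo_tool", "arguments": {"rotation": [[0,0,0],[0,0,0],[0,0,0],[0,0,0],[0,0,0],[0,0,0],[0,0,0],[0,0,0]], "slide": [[0,0,0.01],[0,0,0.04],[0,0,0.08],[0,0,0.13],[0,0,0.19],[0,0,0.27],[0,0,0.36],[0,0,0.36]], "grip": [-1,-1,-1,-1,-1,-1,-1,-1]}}

```text
clock: 17.7
position: [545.5, -197.9, 197.2]
ee_rot: [0.142, 0.99, -0.0, 0.002]
contact_force: [-0.2, -0.9, -1.9]
gripper_width: 17.6
grasp_force: 58.6
```

>>> {"name": "servo_tool", "arguments": {"rotation": [[0,0,0],[0,0,0],[0,0,0],[0,0,0],[0,0,0],[0,0,0]], "slide": [[0,0.1,0],[0,0.27,0],[0,0.47,0],[0,0.67,0],[0,0.87,0],[0,1,0]], "grip": [-1,-1,-1,-1,-1,-1]}}

```text
clock: 18.45
position: [543.4, 4.7, 194.1]
ee_rot: [0.141, 0.99, -0.0, -0.001]
contact_force: [0.2, -0.8, -2.0]
gripper_width: 17.1
grasp_force: 58.7
```

>>> {"name": "servo_tool", "arguments": {"rotation": [[0,0,0],[0,0,0],[0,0,0],[0,0,0],[0,0,0],[0,0,0],[0,0,0],[0,0,0]], "slide": [[-0.03,0.2,0],[-0.06,0.4,0],[-0.08,0.6,-0.1],[-0.085,0.7,-0.2],[-0.085,0.728,-0.25],[-0.085,0.728,-0.25],[-0.085,0.728,-0.25],[-0.085,0.728,-0.25]], "grip": [-1,-1,-1,-1,-1,-1,-1,-1]}}

```text
clock: 19.45
position: [527.7, 147.4, 145.6]
ee_rot: [0.142, 0.99, 0.0, 0.001]
contact_force: [-0.0, -0.4, -0.8]
gripper_width: 17.5
grasp_force: 58.7
```

```bash
python3 - <<'E'
from h import *
s=read_state();print(s["clock"],s["position"],s["contact_force"],s["ee_rot"])
g=grab("wrist");P=cloud(g);im=g["image"].astype(int)
zt=s["position"][2]-56.3
for z in (zt+6,zt+15,zt+25,zt+35):
    m=(abs(P[...,2]-z)<2)&(np.hypot(P[...,0]-527,P[...,1]-148)<12)&(P[...,2]>64)
    if m.any(): print("shank z",z.round(),m.sum(),np.median(P[m],0).round(1))
m=(np.hypot(P[...,0]-527,P[...,1]-148)<52)&(P[...,2]>55)&(P[...,2]<64);print("holder",m.sum(),cv2.minAreaRect(P[m][:,:2].astype(np.float32)))
E
```

```text
19.45 [527.72832642 147.37683408 145.61551088] [-0.01981258 -0.42706858 -0.78192674] [1.42173533e-01 9.89841478e-01 4.24387013e-04 5.95786730e-04]
shank z 95.0 30 [525.7 148.3  95.4]
shank z 104.0 39 [525.7 148.8 104.4]
shank z 114.0 41 [525.7 148.3 114.6]
shank z 124.0 41 [525.8 148.4 124.1]
holder 8306 ((528.2283325195312, 147.30763244628906), (70.21548461914062, 70.79216003417969), 80.12987518310547)
```

>>> {"name": "servo_tool", "arguments": {"rotation": [[0,0,0],[0,0,0],[0,0,0],[0,0,0],[0,0,0],[0,0,0],[0,0,0],[0,0,0]], "slide": [[-0.003,0.001,-0.04],[-0.003,0.001,-0.08],[-0.003,0.001,-0.12],[-0.003,0.001,-0.14],[-0.003,0.001,-0.15],[-0.003,0.001,-0.16],[-0.003,0.001,-0.17],[-0.003,0.001,-0.18]], "grip": [-1,-1,-1,-1,-1,-1,-1,-1]}}

```text
clock: 20.5
position: [526.8, 148.2, 108.8]
ee_rot: [0.142, 0.99, 0.0, 0.0]
contact_force: [-0.6, 0.1, -1.3]
gripper_width: 17.3
grasp_force: 58.7
```

>>> {"name": "servo_tool", "arguments": {"rotation": [[0,0,0],[0,0,0],[0,0,0],[0,0,0],[0,0,0],[0,0,0],[0,0,0],[0,0,0]], "slide": [[0,0,-0.02],[0,0,-0.05],[0,0,-0.08],[0,0,-0.11],[0,0,-0.14],[0,0,-0.17],[0,0,-0.185],[0,0,-0.185]], "grip": [-1,-1,-1,-1,-1,-1,-1,-1]}}

```text
clock: 21.5
position: [526.6, 148.1, 71.6]
ee_rot: [0.142, 0.99, -0.0, -0.0]
contact_force: [0.5, 0.0, -1.9]
gripper_width: 17.3
grasp_force: 58.7
```

Now the last few millimetres onto the holder top.

>>> {"name": "servo_tool", "arguments": {"rotation": [[0,0,0],[0,0,0],[0,0,0],[0,0,0],[0,0,0]], "slide": [[0,0,-0.006],[0,0,-0.012],[0,0,-0.018],[0,0,-0.023],[0,0,-0.023]], "grip": [-1,-1,-1,-1,-1]}}

```text
clock: 22.12
position: [526.6, 148.1, 67.1]
ee_rot: [0.142, 0.99, -0.0, -0.0]
contact_force: [-0.6, 0.4, -1.6]
gripper_width: 17.3
grasp_force: 58.7
```

>>> {"name": "servo_tool", "arguments": {"rotation": [[0,0,0],[0,0,0],[0,0,0]], "slide": [[0,0,-0.003],[0,0,-0.006],[0,0,-0.006]], "grip": [-1,-1,-1]}}

```text
clock: 22.5
position: [526.7, 148.2, 66.4]
ee_rot: [0.142, 0.99, 0.0, 0.0]
contact_force: [-0.9, 0.5, 2.4]
gripper_width: 17.1
grasp_force: 59.2
```

>>> {"name": "servo_tool", "arguments": {"rotation": [[0,0,0],[0,0,0],[0,0,0],[0,0,0],[0,0,0],[0,0,0],[0,0,0],[0,0,0]], "slide": [[0,0,0],[0,0,0],[0,0,0],[0,0,0],[0,0,0],[0,0,0],[0,0,0],[0,0,0]], "grip": [-0.5,-0.3,0,0.3,0.5,0.8,0.8,0.8]}}

```text
clock: 23.5
position: [526.6, 148.1, 66.0]
ee_rot: [0.142, 0.99, -0.0, -0.0]
contact_force: [-0.1, 0.2, -1.0]
gripper_width: 76.9
grasp_force: 0.0
```

>>> {"name": "servo_tool", "arguments": {"rotation": [[0,0,0],[0,0,0],[0,0,0],[0,0,0],[0,0,0],[0,0,0],[0,0,0],[0,0,0]], "slide": [[0,0,0.03],[0,0,0.1],[0,0,0.2],[0,0,0.35],[0,0,0.5],[0,0,0.6],[0,0,0.6],[0,0,0.6]], "grip": [0.8,0.8,0.8,0.8,0.8,0.8,0.8,0.8]}}

```text
clock: 24.5
position: [526.1, 147.9, 185.6]
ee_rot: [0.142, 0.99, -0.0, -0.0]
contact_force: [0.4, -0.1, -0.6]
gripper_width: 76.9
grasp_force: 0.0
```

```bash
python3 - <<'E'
from h import *
s=read_state();print(s["clock"],s["position"],s["contact_force"])
g=grab("wrist");P=cloud(g);im=g["image"].astype(int)
m=(im[...,0]>130)&(im[...,1]<90)&(P[...,2]>110)&(P[...,2]<145)&(np.hypot(P[...,0]-527,P[...,1]-148)<25)
k=max(cv2.findContours(m.astype(np.uint8),cv2.RETR_EXTERNAL,cv2.CHAIN_APPROX_NONE)[0],key=cv2.contourArea)
print(cv2.minAreaRect(ray(g,k[:,0],130)[:,:2].astype(np.float32)),np.median(P[m],0))
g=grab("scene");P=cloud(g);hsv=cv2.cvtColor(g["image"],cv2.COLOR_RGB2HSV)
b=(np.hypot(P[...,0]-548,P[...,1]+192)<70)&(P[...,2]>3)&(P[...,2]<80)&(hsv[...,1]>110)&(hsv[...,0]>10)&(hsv[...,0]<32)
print(b.sum(),P[b].mean(0))
E
```

```text
24.5 [526.10015005 147.90111826 185.56811407] [ 0.43672967 -0.13064531 -0.64135189]
((527.5230712890625, 148.27894592285156), (17.676666259765625, 16.69001579284668), 73.70426940917969) [527.27389003 148.35035496 130.31755548]
94 [ 557.29268847 -196.96659662   21.03662698]
```

The drift stands upright with its top at 130 mm, as at the start, and the bush is in the dish.

```bash
python3 -c "from bench import job_done;print(job_done())"
```

```text
the job is handed in; nothing more can be done
None
```

I drove the bush out into the dish, stood the drift back upright and released in its holder, and handed the job in at about 25 s of the 72 s allowed; the force readings between moves stayed below 10 N, and the hand-in returned no verdict.

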